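# Release a battery pack from its push-to-release charging dock

## Task

Take the battery pack out of the white charging dock and lay it flat, right way up, in the shallow steel tray. It sits flush in the dock, held by a push-to-release spring latch hidden under one of its two ends: find that end by pressing down on the ends, without forcing, until one gives; when you let up, that end springs out and the pack can be gripped and lifted. Set it down rather than dropping it, let go, and leave the other things on the bench where they are.

Things in the scene. Friction and masses are not known exactly. Their poses are not given: they have to be found in the camera images.
- dock: White charging dock fixed to the bench, 81 x 186 x 57 mm, long axis along its own y, origin at the centre of its underside. Its open-topped well (49 x 158 mm) holds the pack with 1.5 mm play at the sides, 4 mm at the ends (13 mm near the rim); rim 57 mm high; walls 16 mm (long sides), 14 mm (ends). A rigid rib carries the pack's middle: pressing there releases nothing.
- dock_rim (a point): Centre of the dock's well at rim height. Under the pack, 50 mm from here towards the dock's +y or -y end (unseen, differs from start to start), is a spring latch; the other end is rigid. Pressing on the latch end with 6 to 14 N sinks it; 3 to 6 mm down the latch lets go (9 mm is the stop), and as the finger withdraws the spring lifts that end 28 mm and keeps it up.
- pack_center (a point): Centre (half-way up) of the grey and black battery pack, 46 x 150 x 38 mm, 0.3 kg, long axis its own y, z out of its top. Its top 15 mm (46 wide, 132 long) is the part to grip, across the width; waist and flange lie below. At the start its top is flush with the dock's rim. With one end sprung up it slopes 0.25 rad, and 35 mm from the middle towards that end it stands 24 mm above the rim.
- pack_end_a (a point): Press spot on the top face of the pack, 50 mm from its middle towards its own +y end (four fine ribs there).
- pack_end_b (a point): Press spot on the top face of the pack, 50 mm from its middle towards its own -y end (four fine ribs there).
- pack: The battery pack itself; origin at the centre of its underside, 19 mm below pack_center.
- tray: Shallow open steel tray fixed to the bench, 150 x 215 x 20 mm, walls and floor 3 mm, long axis along its own y, origin at the centre of its underside. The pack fits in it lengthwise, either way round, with room to spare.
- beaker: Clear empty beaker, 52 mm across, 66 mm high, standing behind the work; leave it. Origin at the centre of its underside.
- tape_roll: Roll of tape lying flat, 67 mm across, 18 mm high; leave it. Origin at the centre of its underside.
- steel_bar: Ground steel bar lying on the bench, 18 x 100 x 18 mm; leave it. Origin at the centre of its underside.

How it is judged:
On the way:
1. the latched end of the pack has been pressed and has sprung up out of the dock (angle between pack_center's own z axis and vertical above 0.17 rad and z of pack_center in the frame of dock between 0.046 and 0.075 m and horizontal distance between pack_center and dock below 0.02 m), for 0.2 s.
At the end, for the whole second after the job is handed in: The pack lies flat on the tray's floor (upright within 0.08 rad, its centre 17 to 27 mm above the tray's underside and within 70 mm of the tray's middle), at rest and released (horizontal distance between pack_center and tray below 0.07 m and z of pack_center in the frame of tray between 0.017 and 0.027 m and angle between pack_center's own z axis and vertical below 0.08 rad and linear speed of pack below 0.02 m/s and contact force between the fingers and pack below 0.1 N); the robot touches nothing.
It fails at once if the pack is pressed with more than 50 N while it is still seated in the dock (distance of pack_center from where it was at the start of the episode below 0.005 m and contact force between the fingers and pack above 50 N).
It fails at once if the pack is dropped: not held while its centre is more than 35 mm above its resting height over the tray (horizontal distance between pack_center and tray below 0.1 m and z of pack_center in the frame of tray above 0.057 m and contact force between the fingers and pack below 0.2 N).
It fails at once if a bystander (beaker, tape roll, steel bar) is moved by more than 30 mm (distance of any of beaker, tape_roll, steel_bar from where it was at the start of the episode above 0.03 m).
It also fails if it takes over 59 s, if anything falls off the work surface, if the arm or the gripper's body presses on something with over 40 N, if the wrist force passes 120 N, or if a joint passes its speed limit or range.

## Robot

A 7-joint arm with a two-finger parallel gripper is mounted at the origin on a cart in front of the work surface, level with it; the furniture and walls round the work are solid. World frame = base frame: x ahead of the robot, y to its left, z up, the work surface at z = 0. Lengths are in m, angles in rad, forces in N, time in s.
With the tool pointing down it reaches from about 0.35 to 0.775 m from the base axis. Payload 3.1 kg.
Tool frame: the origin (TCP) lies on the centre line of the jaws, within the pads' length; the fingertips stand 19 mm ahead of it and the grasp point (between the pads) is the TCP; z points along the fingers, x is the direction in which the jaws open and shut, and the axes are right-handed (so a half turn about z gives the same grasp; the last joint's range is limited). The gripper opens to 85 mm and grips with 20 to 120 N. Pads are 22 mm wide; open, the fingers measure 114 mm over their backs; the gripper's body (76 mm by 85 mm) begins 54 mm behind the grasp point. The pads swing forward as they close: fully open they stand 13 mm farther back than shut.
Start: joints at [-1.387, 0.311, 0.014, 1.512, -0.004, 1.319, -0.027], TCP at [0.123, 0.536, 0.25] pointing down, gripper open.
Joint ranges: [-2.7, 2.7], [-0.3, 1.91], [-1.27, 1.3], [0.12, 2.57], [-1.44, 4.58], [0.2, 2.03], [-3.05, 3.05]. Speed limits (rad/s): [2.79, 2.79, 3.14, 3.14, 3.14, 3.14, 3.14].

## Interface

Orientations are given as a 3x3 rotation matrix whose columns are the frame's x, y, z axes.
In Python, from rig import env, read_state, optics, order, nets gives the robot as it stands. Calls block until the motion is done:
- env.move_ptp(position, orientation): joint-space move of the TCP to a pose.
- env.move_straight(position, rotation=None, vel=0.15, threshold=None): straight line of the TCP; rotation=None keeps the orientation; vel is the mean speed in m/s. With threshold (N) it stops when the force on the tool has changed by that much, and returns True; else False.
- env.move_joints(angles): joint-space move.
- env.ungrasp() and env.gripper_close(squeeze=None): open the fingers fully, or close them until they stop; squeeze is the grip in N (None keeps the last).
- env.wait(seconds).
- env.solve_ik(position, orientation): joint angles nearest the present ones, or None.
- read_state(): the state.
- optics.grab_frame(name): name is "side" or "top" or "wrist"; returns the picture (420x560x3 uint8, blue, green, red); there is no depth.
- optics.calibration(name): a dict with "camera_matrix" (3x3 intrinsics, pixels), "rvec" (rotation vector, rad) and "tvec" (3), from world to camera coordinates, as OpenCV has them. Camera axes: x right, y down, z forward; pixel columns grow to the right and rows downward; lengths in m; the calibration is good to about 2 mm. The wrist camera is an equidistant fisheye: a pixel r from the principal point sees the ray r / f radians off the axis. A picture is of the moment at which its call begins: read the wrist's pose just before it. calibration takes no time and is no camera call; for the wrist camera it gives the pose at the moment of the call.
A pose or a line that the arm cannot do raises env.MotionError and nothing moves.
- order.close_job(): hands the job in, once; it reports no verdict.
Trained networks look in the newest picture that a camera, given by its name, has taken for a name from the list of things; names that differ only in an ending like _2 or _b are one class to them, and where a whole thing is asked for, a point or a joint stands for the part that bears it (a point fixed in the world has none). Each returns a list of dicts, best first, with "confidence" (0 to 1); they miss things now and then, are a little off and sometimes report something else, mostly with a low value. They report only what shows in the picture. A call takes as long as a camera call.
- nets.search_frame(label, camera): "extent" ([left, top, right, bottom] in pixels, round what is visible of it).
The state is a dict: "time_s": time; "joint_positions": joint angles; "dq": joint speeds; "joint_torque": joint torques, N m; "position": TCP position; "orientation": TCP orientation; "ft_force": force on the tool from outside, world axes, zero at the start; "ft_torque": the same for the moment, N m; "width": finger opening in m.
Only numpy, scipy, OpenCV 4.12 (cv2) and the standard library are available. Lean on these libraries where they do the work, as an engineer would, in place of code of your own. Each camera call takes 0.05 s, during which the arm holds its last target.

## Working session

There is one attempt and no reset: what is moved stays moved. The work goes in short steps, each a Python script; the robot and the scene stay as the last script left them, time stands still between calls to the robot, and variables do not carry over. Pictures are saved under pics/ and viewed, and the job is handed in when it is done.

```bash
ls; mkdir -p pics; python3 - <<'E'
from rig import env, read_state, optics, order, nets
import cv2
s=read_state();print(s['time_s'],s['position'],s['orientation'],s['width'])
for c in ['side','top','wrist']:
    im=optics.grab_frame(c);cv2.imwrite(f'pics/{c}0.png',im)
    k=optics.calibration(c);print(c,k)
    for l in ['dock','pack','tray','beaker','tape_roll','steel_bar','pack_end_a']:
        print(l,[(round(d['confidence'],2),[round(float(x),1) for x in d['extent']]) for d in nets.search_frame(l,c)][:3])
print(read_state()['time_s'])
E
```

```text
pics
0.0 [0.12296253 0.53539426 0.2492299 ] [[ 2.23756245e-01  9.74645041e-01 -4.33395475e-04]
 [ 9.74642413e-01 -2.23756649e-01 -2.26464452e-03]
 [-2.30419967e-03  8.43227417e-05 -9.99997342e-01]] 0.08560478538961766
side {'camera_matrix': array([[434.18483709,   0.        , 285.06305358],
       [  0.        , 434.18483709, 203.76476175],
       [  0.        ,   0.        ,   1.        ]]), 'rvec': array([ 2.48802771, -0.34782286,  0.10100146]), 'tvec': array([-0.5339998 ,  0.30222687,  0.73822439])}
dock [(0.61, [218.4, 231.5, 306.8, 337.9]), (0.57, [232.1, 242.6, 290.1, 312.5])]
pack [(0.69, [231.8, 244.7, 287.7, 314.4])]
tray [(0.72, [177.9, 135.0, 254.7, 224.3])]
beaker [(0.96, [342.3, 188.8, 372.1, 225.9])]
tape_roll [(0.74, [343.7, 189.4, 373.5, 224.3]), (0.59, [313.8, 137.7, 341.4, 162.9])]
steel_bar []
pack_end_a [(0.87, [232.8, 241.7, 290.1, 316.0])]
top {'camera_matrix': array([[488.98495902,   0.        , 277.70521161],
       [  0.        , 488.98495902, 209.49453887],
       [  0.        ,   0.        ,   1.        ]]), 'rvec': array([ 2.19057499, -2.12627532,  0.16535765]), 'tvec': array([0.12683817, 0.6251873 , 1.01638954])}
dock [(0.94, [282.8, 232.8, 376.1, 288.2])]
pack [(0.87, [292.4, 244.8, 360.2, 277.2])]
tray [(0.69, [141.7, 235.2, 249.2, 312.1])]
beaker [(0.69, [274.0, 137.5, 299.2, 167.8])]
tape_roll [(0.73, [177.3, 140.3, 210.0, 172.4])]
steel_bar [(0.58, [297.4, 157.5, 339.0, 177.4]), (0.39, [284.9, 232.6, 374.5, 289.1])]
pack_end_a [(0.76, [291.4, 239.3, 364.1, 281.9])]
wrist {'camera_matrix': array([[325.1922621 ,   0.        , 281.41336661],
       [  0.        , 325.1922621 , 205.81422634],
       [  0.        ,   0.        ,   1.        ]]), 'rvec': array([-2.27155415, -1.80756003, -0.26525796]), 'tvec': array([-0.55002743, -0.03701772,  0.37872559])}
dock [(0.68, [95.6, 389.3, 126.6, 420.0])]
pack []
tray []
beaker []
tape_roll []
steel_bar []
pack_end_a []
1.2
```

View pics/top0.png

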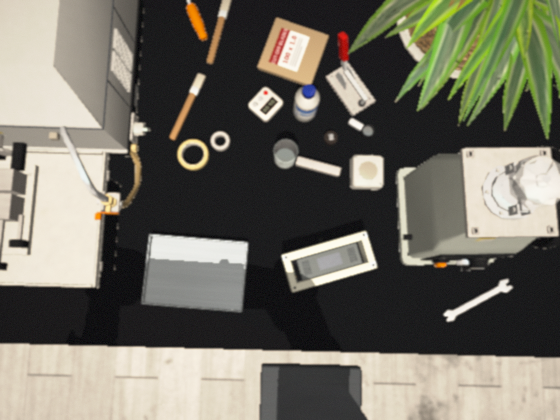

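View pics/side0.png

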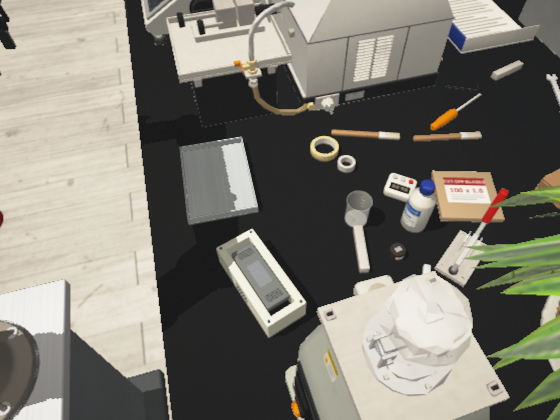

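View pics/wrist0.png

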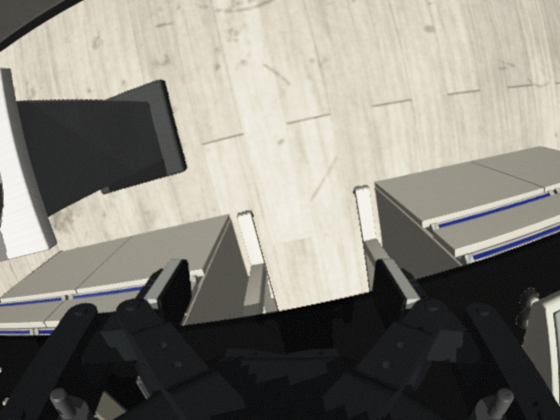

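```bash
cat > h.py <<'E'
import numpy as np, cv2
from rig import env, read_state, optics, order, nets
def P(c): 
    k=optics.calibration(c); R=cv2.Rodrigues(np.array(k['rvec']))[0]
    return np.array(k['camera_matrix']),R,np.array(k['tvec']).reshape(3)
def proj(c,X):
    K,R,t=P(c); X=np.atleast_2d(X)
    p=(R@X.T).T+t; p=p@K.T; return p[:,:2]/p[:,2:]
def back(c,uv,z):
    K,R,t=P(c); uv=np.atleast_2d(np.array(uv,float))
    d=(R.T@np.linalg.inv(K)@np.c_[uv,np.ones(len(uv))].T).T; o=-R.T@t
    return o+d*((z-o[2])/d[:,2])[:,None]
E
python3 - <<'E'
from h import *
a=cv2.imread('pics/top0.png');b=cv2.imread('pics/side0.png')
cv2.imwrite('pics/topd.png',cv2.resize(a[225:300,275:385],None,fx=7,fy=7,interpolation=cv2.INTER_CUBIC))
cv2.imwrite('pics/topt.png',cv2.resize(a[225:320,135:260],None,fx=6,fy=6,interpolation=cv2.INTER_CUBIC))
cv2.imwrite('pics/sided.png',cv2.resize(b[220:345,205:315],None,fx=4.7,fy=4.7,interpolation=cv2.INTER_CUBIC))
print(proj('top',[[0,0,0],[0.123,0.536,.25],[.3,0,0],[0,.5,0]]))
print(proj('side',[[0,0,0],[0.123,0.536,.25],[.3,0,0],[0,.5,0]]))
E
```

```text
[[338.72704741 510.27212081]
 [ 25.74750671 494.39120789]
 [340.32780151 361.25213789]
 [ 97.00487812 505.0124756 ]]
[[-29.00759698 381.51874394]
 [  1.08849173  58.36254332]
 [149.26212182 333.87205653]
 [  1.02167585 167.60383041]]
```

View pics/topd.png

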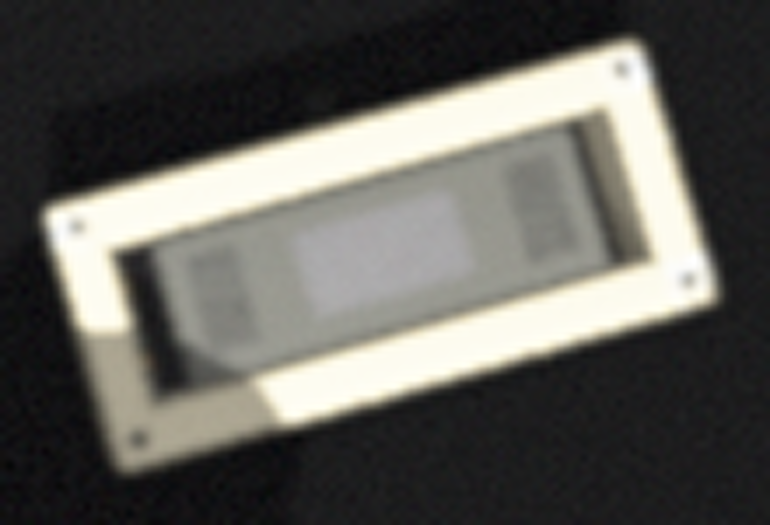

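View pics/topt.png

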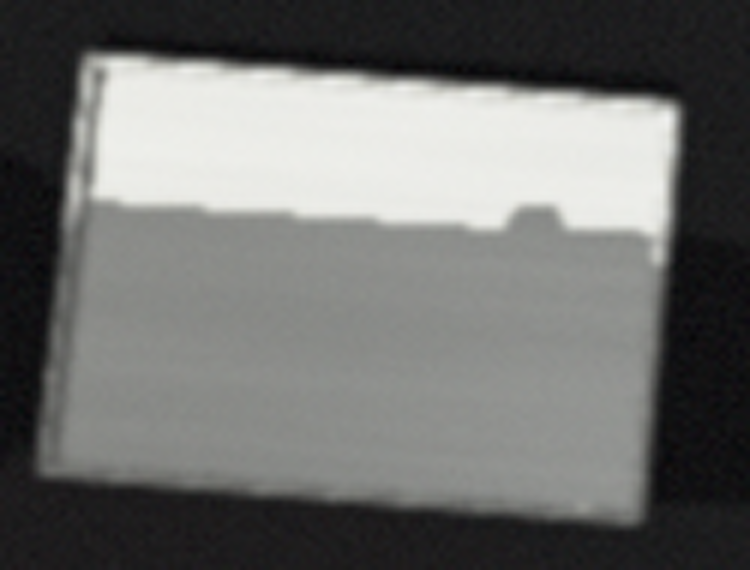

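View pics/sided.png

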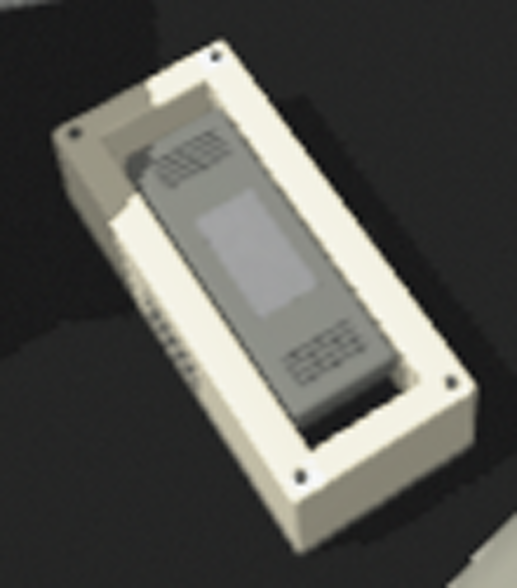

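```bash
python3 - <<'E'
from h import *
def up(p,f,o): return (np.array(p,float)+.5)/f-.5+np.array(o)
d=back('top',up([(45,205),(645,38),(722,300),(118,473)],7,(275,225)),.057)[:,:2]
ds=back('side',up([(220,40),(477,383),(303,492),(53,130)],4.7,(205,220)),.057)[:,:2]
t=back('top',up([(82,50),(684,100),(644,525),(37,476)],6,(135,225)),.02)[:,:2]
r=back('top',up([(222,298),(542,206)],7,(275,225)),.057)[:,:2]
rs=back('side',up([(195,158),(325,352)],4.7,(205,220)),.057)[:,:2]
for n,q in (('dock',d),('dock side',ds),('tray',t),('ribs',r),('ribs s',rs)):
    print(n,q.mean(0).round(4),[np.linalg.norm(q[i]-q[i-1]).round(4) for i in range(len(q))])
    (print(np.degrees(np.arctan2(*(q[1]+q[2]-q[0]-q[3])[::-1]))) if len(q)==4 else print(q.round(4),np.degrees(np.arctan2(*(q[1]-q[0])[::-1]))))
E
```

```text
dock [0.5136 0.0338] [np.float64(0.0824), np.float64(0.1892), np.float64(0.0818), np.float64(0.189)]
-72.7338571447854
dock side [0.5165 0.0346] [np.float64(0.0783), np.float64(0.1836), np.float64(0.0761), np.float64(0.1834)]
-71.45627144999757
tray [0.4817 0.3201] [np.float64(0.1527), np.float64(0.2196), np.float64(0.1524), np.float64(0.217)]
-93.00752509357771
ribs [0.5139 0.0342] [np.float64(0.1007), np.float64(0.1007)]
[[ 0.4988  0.0822]
 [ 0.5291 -0.0138]] -72.46359440432474
ribs s [0.5166 0.0339] [np.float64(0.0991), np.float64(0.0991)]
[[ 0.5023  0.0814]
 [ 0.5308 -0.0135]] -73.237514049022
```

```bash
cat >> h.py <<'E'
def Rt(ang,tilt=0.0):
    """tool down, jaws across long axis u(ang deg); tilt>0 leans so tool z = -(pack normal), pack's +u end up by tilt"""
    a=np.radians(ang); u=np.array([np.cos(a),np.sin(a),0]); zz=np.array([0,0,1.])
    n=np.cross(u,zz)            # across
    up=-np.sin(tilt)*u+np.cos(tilt)*zz   # pack normal with +u end raised
    z=-up; x=n; y=np.cross(z,x)
    return np.c_[x,y,z]
def flip(R): return R@np.diag([-1,-1,1.])
U=np.array([np.cos(np.radians(-72.6)),np.sin(np.radians(-72.6))]); C=np.array([.5148,.0342])
E
python3 - <<'E'
from h import *
for f in (0,1):
  for tl in (0,.25,-.25):
    R=Rt(-72.6,tl); R=flip(R) if f else R
    s=np.sign(tl)*.035
    q=env.solve_ik(np.r_[C+s*U,.09],R); print(f,tl,None if q is None else np.round(q,2))
  R=Rt(-93); R=flip(R) if f else R
  q=env.solve_ik([.48,.32,.05],R); print(f,'tray',None if q is None else np.round(q,2))
E
```

```text
0 0 [-0.89  0.64  1.13  1.85 -0.65  1.09 -2.35]
0 0.25 [-1.    0.64  1.13  1.89 -0.43  0.91 -2.56]
0 -0.25 [-0.78  0.69  1.13  1.82 -0.86  1.3  -2.17]
0 tray [-0.58  0.55 -0.06  1.68  0.04  0.91  2.44]
1 0 [-0.63  0.46  0.7   1.84 -0.36  0.97  0.53]
1 0.25 [-0.69  0.45  0.65  1.88 -0.03  0.85  0.22]
1 -0.25 [-0.59  0.54  0.8   1.82 -0.66  1.16  0.8 ]
1 tray [-0.93  0.58  0.45  1.7  -0.3   0.93 -0.42]
```

Use the flipped variant. Move above the dock and look with the wrist camera.

```bash
python3 - <<'E'
from h import *
env.move_ptp(np.r_[C,.22],flip(Rt(-72.6)))
env.gripper_close(squeeze=40)
k=optics.calibration('wrist'); im=optics.grab_frame('wrist')
cv2.imwrite('pics/w1.png',im)
K=np.array(k['camera_matrix']);R=cv2.Rodrigues(np.array(k['rvec']))[0];t=np.array(k['tvec']).reshape(3,1)
# undistort with virtual pinhole same pose
D=np.zeros(4); Kn=np.array([[400.,0,400],[0,400,300],[0,0,1]])
# equidistant = cv2.fisheye D=0
un=cv2.fisheye.undistortImage(im,K,D,Knew=Kn,new_size=(800,600))
# annotate expected
for X in [np.r_[C,.057],np.r_[C+.05*U,.057],np.r_[C-.05*U,.057]]:
    p=cv2.fisheye.projectPoints(X.reshape(1,1,3),np.array(k['rvec']).reshape(3,1),t,K,D)[0].ravel(); print(p)
    cv2.circle(im,tuple(int(round(v)) for v in p),3,(0,0,255),-1)
cv2.imwrite('pics/w1a.png',im); cv2.imwrite('pics/w1u.png',un)
s=read_state(); print(s['time_s'],s['position'],s['width'],s['ft_force'])
E
```

```text
[281.21333469 192.19817947]
[281.26420696 242.99028421]
[281.16158412 137.09135939]
4.2917 [0.51479512 0.03415738 0.21999674] -0.0001494835319969543 [-0.00809513  0.49963683 -0.08079372]
```

View pics/w1a.png

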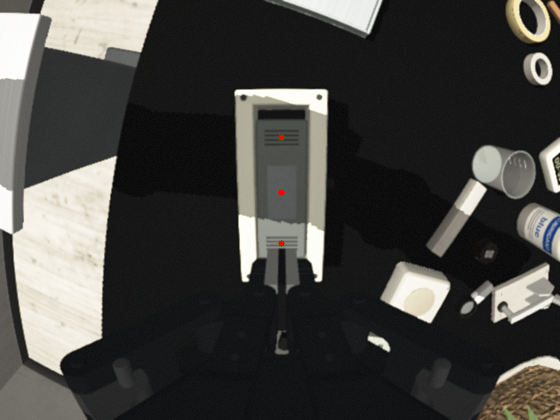

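```bash
python3 - <<'E'
from h import *
R=flip(Rt(-72.6))
for s in (-1,1):
    p=C+s*.05*U
    env.move_ptp(np.r_[p,.14],R)
    env.move_straight(np.r_[p,.085],vel=.1)
    f0=read_state()['ft_force'][2]
    hit=env.move_straight(np.r_[p,.0685],vel=.012,threshold=18)
    st=read_state(); print(s,hit,st['position'][2],st['ft_force'][2]-f0,st['time_s'])
    env.move_straight(np.r_[p,.15],vel=.08)
    env.wait(.1)
    if st['position'][2]<.0735: break
for c in ('wrist','side'): cv2.imwrite(f'pics/{c}2.png',optics.grab_frame(c))
print(read_state()['time_s'])
E
```

```text
-1 True 0.07616888058193373 5.586684016891595 6.35
1 False 0.07060432016264126 10.427871938984872 10.2417
11.6083
```

View pics/wrist2.png

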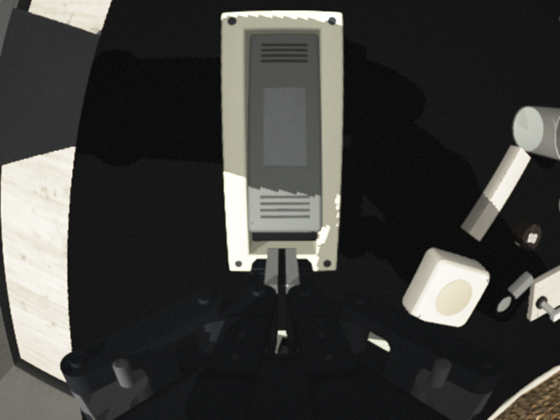

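View pics/side2.png

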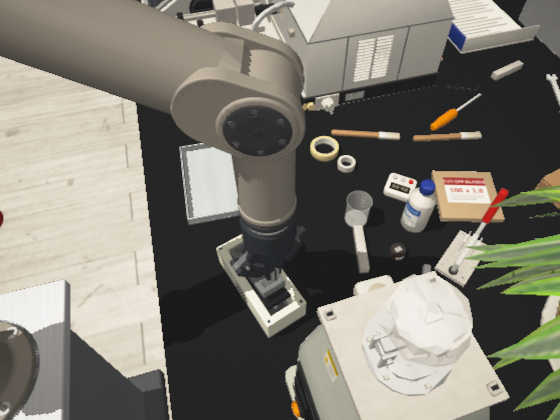

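```bash
python3 - <<'E'
from h import *
k=optics.calibration('wrist');K=np.array(k['camera_matrix'])
for s,zs in ((-.05,(.057,.055,.061)),(.05,(.057,.053,.085))):
  for z in zs:
    p=cv2.fisheye.projectPoints(np.r_[C+s*U,z].reshape(1,1,3),np.array(k['rvec']).reshape(3,1),np.array(k['tvec']).reshape(3,1),K,np.zeros(4))[0].ravel(); print(s,z,p)
a=cv2.imread('pics/wrist2.png');cv2.imwrite('pics/w2c.png',cv2.resize(a[0:280,200:360],None,fx=2.1,fy=2.1))
a=cv2.imread('pics/side2.png');cv2.imwrite('pics/s2c.png',cv2.resize(a[220:345,205:315],None,fx=4.7,fy=4.7))
E
```

```text
-0.05 0.057 [281.71747171  70.6434219 ]
-0.05 0.055 [281.71487828  71.01599308]
-0.05 0.061 [281.72280471  69.87753968]
0.05 0.057 [281.80537421 217.07275435]
0.05 0.053 [281.79930058 215.28550087]
0.05 0.085 [281.85400234 231.4586723 ]
```

View pics/s2c.png

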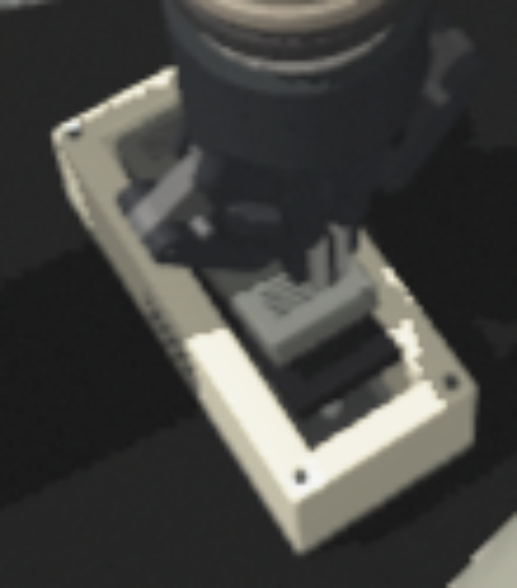

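View pics/w2c.png

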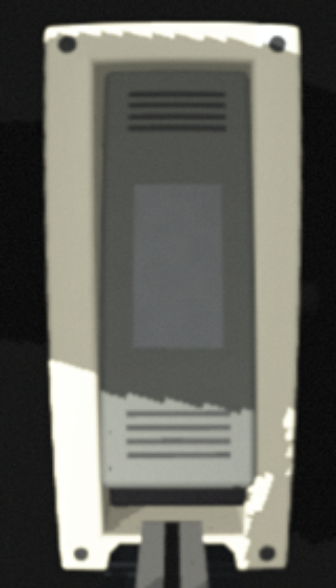

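```bash
python3 - <<'E'
from h import *
k=optics.calibration('wrist');K=np.array(k['camera_matrix']);R=cv2.Rodrigues(np.array(k['rvec']))[0];t=np.array(k['tvec']).reshape(3)
def bk(uv,z):
    q=cv2.fisheye.undistortPoints(np.array(uv,float).reshape(1,1,2),K,np.zeros(4)).ravel()
    d=R.T@np.r_[q,1]; o=-R.T@t; X=o+d*(z-o[2])/d[2]; e=X[:2]-C
    return (e@U).round(4),(e@np.array([U[1],-U[0]])).round(4)
m=.057+.024-.035*np.sin(.25)
def up(p): return (np.array(p)+.5)/2.1-.5+np.array([200,0])
print('-ribs',bk(up((177,111.5)),m-.05*np.sin(.25)),'+ribs',bk(up((178.5,434)),m+.05*np.sin(.25)),'label',bk(up((178,266)),m))
for c in [(67,44),(278,44),(267,553),(82,553)]: print('hole',bk(up(c),.057))
print(read_state()['position'])
E
```

```text
-ribs (np.float64(-0.0616), np.float64(-0.0015)) +ribs (np.float64(0.0339), np.float64(-0.0018)) label (np.float64(-0.0135), np.float64(-0.0017))
hole (np.float64(-0.0857), np.float64(0.033))
hole (np.float64(-0.0857), np.float64(-0.0333))
hole (np.float64(0.0863), np.float64(-0.0336))
hole (np.float64(0.0862), np.float64(0.032))
[ 0.52944057 -0.01352665  0.14954678]
```

```bash
python3 - <<'E'
from h import *
R=flip(Rt(-72.6,.25)); L=np.array([U[1],-U[0]])
nrm=-R[:,2]
m=.057+.024-.035*np.sin(.25)
g=np.r_[C+U*(-.0138+.037*np.cos(.25))-.0012*L, m+.037*np.sin(.25)]+nrm*.0005
env.ungrasp()
env.move_ptp(g+nrm*.06,R)
h=env.move_straight(g,vel=.06,threshold=12); s=read_state(); print(h,s['position']-g,s['ft_force'],s['width'],s['time_s'])
cv2.imwrite('pics/side3.png',optics.grab_frame('side'))
if not h:
    env.gripper_close(squeeze=70)
    s=read_state(); print(s['width'],s['ft_force'],s['time_s'])
    cv2.imwrite('pics/wrist3.png',optics.grab_frame('wrist'))
E
```

```text
False [0.00039044 0.0001393  0.00037018] [0.3555994  0.4804945  0.19929773] 0.08525822644847075 13.9833
0.044114538028884626 [0.25290045 0.37567629 1.09965566] 14.4833
```

```bash
python3 -c "
import cv2,numpy as np
a=cv2.imread('pics/side3.png')[200:350,190:330]
cv2.imwrite('pics/s3c.png',cv2.resize(a,None,fx=4,fy=4))"
```

```text
(no output)
```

View pics/s3c.png

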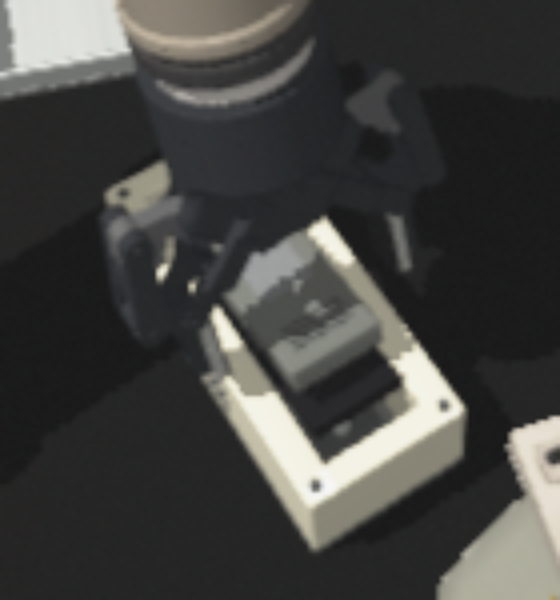

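View pics/wrist3.png

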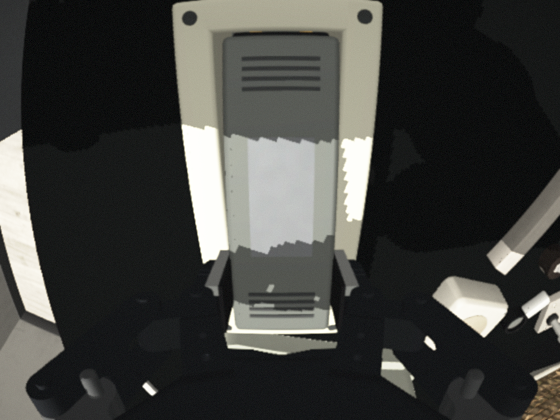

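```bash
python3 - <<'E'
from h import *
p=read_state()['position']
env.move_straight(p+[0,0,.12],vel=.06)
s=read_state(); print(s['width'],s['ft_force'],s['position'],s['time_s'])
T=np.array([.4817,.3201]); V=np.array([np.cos(np.radians(-93)),np.sin(np.radians(-93))])
env.move_ptp(np.r_[T+.037*V,.17],flip(Rt(-93)))
s=read_state(); print(s['width'],s['ft_force'],s['position'],s['time_s'])
for c in ('wrist','side'): cv2.imwrite(f'pics/{c}4.png',optics.grab_frame(c))
E
```

```text
0.04432203380182451 [-0.12085329 -0.46554747 -3.11713187] [0.52239686 0.01366596 0.20193896] 16.6833
0.04411269585406191 [ 0.56420133  0.59038407 -3.32960141] [0.48069745 0.28088503 0.17018484] 17.75
```

View pics/wrist4.png

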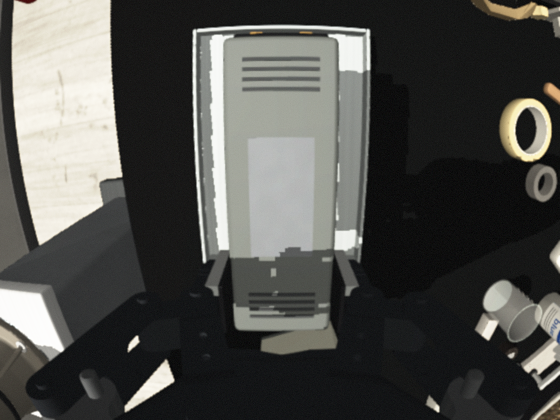

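View pics/side4.png

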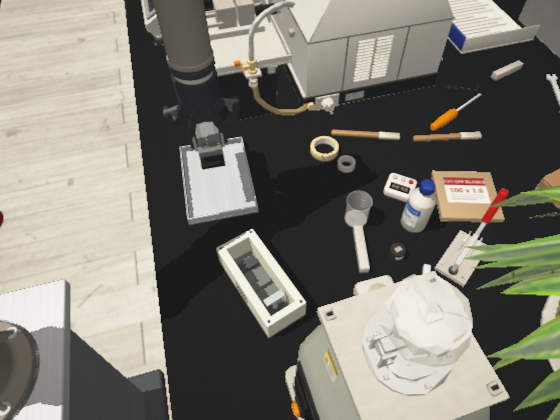

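```bash
python3 - <<'E'
from h import *
p=read_state()['position']
env.move_straight(np.r_[p[:2],.06],vel=.08)
h=env.move_straight(np.r_[p[:2],.036],vel=.015,threshold=4)
s=read_state(); print(h,s['width'],s['ft_force'],s['ft_torque'],s['position'],s['time_s'])
cv2.imwrite('pics/side5.png',optics.grab_frame('side')[100:260,140:300].repeat(3,0).repeat(3,1))
E
```

```text
True 0.04428127748552041 [ 0.29806441 -0.26572235  4.14106073] [ 0.37022363 -0.03682166  0.03478602] [0.48121792 0.28087263 0.04305979] 20.4583
```

View pics/side5.png

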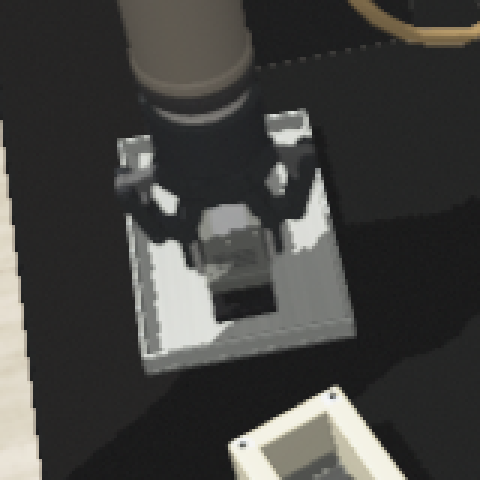

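```bash
python3 - <<'E'
from h import *
p=read_state()['position']
h=env.move_straight(p-[0,0,.003],vel=.01,threshold=10)
s=read_state(); print(h,s['ft_force'],s['position'],s['time_s'])
env.ungrasp()
env.move_straight(np.r_[s['position'][:2],.2],vel=.1)
env.wait(.3)
s=read_state(); print(s['ft_force'],s['width'],s['time_s'])
k=optics.calibration('wrist');K=np.array(k['camera_matrix']);R=cv2.Rodrigues(np.array(k['rvec']))[0];t=np.array(k['tvec']).reshape(3)
cv2.imwrite('pics/wrist6.png',optics.grab_frame('wrist'))
print(nets.search_frame('pack','wrist'))
a=optics.grab_frame('side'); cv2.imwrite('pics/side6.png',a)
E
```

```text
True [-1.07959756 -0.43429858  4.26443219] [0.48145797 0.28098696 0.0430881 ] 20.7167
[-0.21676647 -0.4190453  -0.98340573] 0.08554793046475948 23.225
[{'extent': [256.0, 72.0, 311.6, 224.5], 'confidence': 0.86}]
```

View pics/wrist6.png

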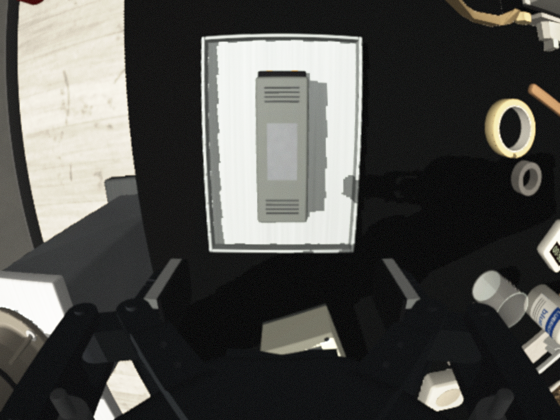

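View pics/side6.png

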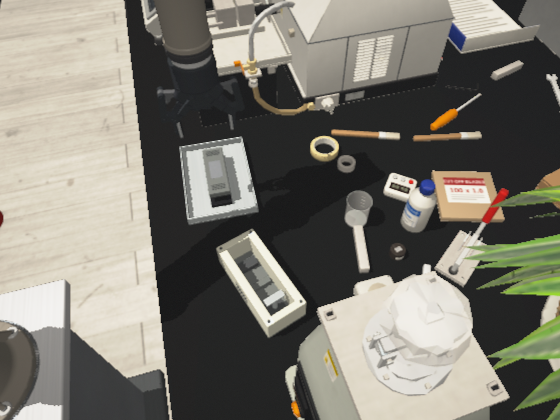

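The pack lies flat near the tray's middle, at about pixel (283,148) in the wrist view, and the gripper is clear of it. The beaker, bar and tape look unmoved.

```bash
python3 - <<'E'
from h import *
order.close_job(); print(read_state()['time_s'])
E
```

```text
the job is handed in; nothing more can be done
the job is handed in; nothing more can be done
```

The battery pack is out of the dock and lying flat, right way up, near the middle of the steel tray. I handed the job in at about 23.5 s.

- **Latch:** The end of the pack nearer the tray was rigid: it stopped the finger at once, so I let up. The other end sank about 5 mm at about 10 N. When I withdrew, that end sprang up, which the side camera showed and the wrist-camera geometry agreed with.
- **Grip and lift:** I gripped the raised end across its width, with the tool tilted to match the slope, at a 70 N squeeze. The wrist pictures showed no slip on the way to the tray.
- **Placing:** Contact came about 1.6 mm higher than I expected, so the pack may have been tilted slightly in the grip. A further 3 mm press stopped at once on its force limit without moving, so I let go there. One end may have settled by up to 2 mm.
- **Last checks:** The wrist and side pictures show the pack level and central in the tray, the gripper open and well clear, and the beaker, tape roll and steel bar apparently where they were. I judged the final tilt and the other objects' positions by eye only.

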